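Push the cover rivets home, crosswise

ROBOT

A 6-joint arm with a two-finger parallel gripper is mounted at the origin on a cart in front of the work surface, level with it; the furniture and walls round the work are solid. World frame = base frame: x ahead of the robot, y to its left, z up, the work surface at z = 0. Lengths are in m, angles in rad, forces in N, time in s.
With the tool pointing down it reaches from about 0.375 to 0.9 m from the base axis. Payload 3.1 kg.
Tool frame: the origin (TCP) lies between the finger pads; the fingertips stand 8 mm ahead of it and the grasp point (between the pads) lies 11 mm behind it; z points along the fingers, y is the line along which they close (so a half turn about z gives the same grasp; the last joint's range is limited). The gripper opens to 87 mm and grips with 3 to 60 N. Pads are 19 mm wide; open, the fingers measure 117 mm over their backs; the gripper's body (75 mm by 190 mm) begins 51 mm behind the grasp point.
Start: joints at [1.077, 0.527, 1.433, -0, 1.181, -0.178], TCP at [0.193, 0.594, 0.231] pointing down, gripper open.
Joint ranges: [-3.08, 3.08], [-0.75, 2.2], [0.22, 2.44], [-1.43, 4.57], [0, 2.65], [-2.85, 2.85]. Speed limits (rad/s): [2.79, 2.79, 3.14, 3.14, 3.14, 3.14].

INTERFACE

Orientations are given as [roll, pitch, yaw] about the fixed x, y, z axes, in that order (R = Rz(yaw) Ry(pitch) Rx(roll)).
In Python, from station import robot, effector, read_camera, hand_in, nets, telemetry gives the robot as it stands. The module is installed in compiled form; this text tells all that it offers. Calls block until the motion is done:
- robot.reach(position, orientation): joint-space move of the TCP to a pose.
- robot.move_linear(position, attitude=None, speed=0.15, until_force=None): straight line of the TCP; attitude=None keeps the orientation; speed is the mean speed in m/s. With until_force (N) it stops when the force on the tool has changed by that much, and returns True; else False.
- robot.goto_joints(angles): joint-space move.
- effector.command_gripper(opening, newtons=None): finger opening in m; newtons is the grip in N (None keeps the last); returns when the fingers have stopped.
- robot.pause(seconds).
- robot.solve_ik(position, orientation): joint angles nearest the present ones, or None.
- read_camera(name): name is "side" or "top" or "wrist"; returns a dict with "image" (420x560x3 uint8, blue, green, red), "fov_y" (degrees; the focal length in pixels is half the picture's height over the tangent of half this angle, whatever the lens; pixels are square), "cx", "cy" (the principal point, pixels), "dist_coeffs" ([k1, k2, p1, p2, k3] as OpenCV has them; the pictures are not rectified), "rvec" (rotation vector, rad) and "tvec" (3), from world to camera coordinates, as OpenCV has them. Camera axes: x right, y down, z forward; pixel columns grow to the right and rows downward; lengths in m; the calibration is good to about 2 mm. A picture is of the moment at which its call begins. There is no depth.
A pose or a line that the arm cannot do raises robot.Unreachable and nothing moves.
- hand_in(): hands the job in; it is judged then, once.
Trained networks look in a picture, given as the dict that the camera call returned (one of the last four; its "shot" number tells which), for a name from the list of things; names that differ only in an ending like _2 or _b are one class to them, and where a whole thing is asked for, a point or a joint stands for the part that bears it (a point fixed in the world has none). Each returns a list of dicts, best first, with "score" (0 to 1); they miss things now and then, are a little off and sometimes report something else, mostly with a low value. They report only what shows in the picture. A call takes as long as a camera call.
- nets.boxes_of(picture, target): "extent" ([left, top, right, bottom] in pixels, round what is visible of it).
- nets.cut_out(picture, target): "region" (420x560 bool, what is visible of it) and "extent" ([left, top, right, bottom] in pixels, round what is visible of it).
- nets.place_of(picture, target): "point" ([column, row] in pixels: a listed point, or the origin of a listed thing).
Readings, each from a call of its own:
- telemetry.read_time_s(): time.
- telemetry.read_joints(): joint angles.
- telemetry.read_joint_vel(): joint speeds.
- telemetry.read_joint_torque(): joint torques, N m.
- telemetry.read_ee_pos(): TCP position.
- telemetry.read_eef_rot(): TCP orientation.
- telemetry.read_contact_force(): force on the tool from outside, world axes, zero at the start.
- telemetry.read_torque(): the same for the moment, N m.
- telemetry.read_opening(): finger opening in m.
- telemetry.read_gripper_force(): force on a finger pad.
Only numpy, scipy, OpenCV 4.12 (cv2) and the standard library are available. Lean on these libraries where they do the work, as an engineer would, in place of code of your own. Each camera call takes 0.05 s, during which the arm holds its last target. There are 200 camera calls.

TASK

The cover of the gearbox control unit is held by four plastic push rivets whose pins still stand up. With a fingertip, gently push each pin fully home, crosswise so that the gasket seats evenly: first the one at the corner next to the plug socket, then the one diagonally opposite, then the other one at the socket end, and last the remaining one. Only push, never lift; leave the unit lying where it is, and do not disturb the loose things lying round it.

Things in the scene. Friction and masses are not known exactly. Their poses are not given: they have to be found in the camera images.
- unit: Gearbox control unit lying loose on the bench, about 1 kg: a flat finned aluminium case 178 x 120 mm under a steel sheet cover whose top is 35 mm above the bench (raised panel in its middle, with ribs, 37.5 mm; collars of the rivets, 21 mm across, 37 mm). Origin at the centre of its underside, z up, x along its length towards the end with the black plug socket, y towards the side of that end at which the socket sits. It slides on the bench if pushed sideways.
- socket (a point): Middle of the open mouth of the black plug socket (52 mm wide, 24 mm high), at (+117, +26, 17) mm in the unit's frame: on one short end, off-centre.
- pin_socket (a joint): Push pin of a black plastic push rivet, at the corner of the cover next to the plug socket; 0 = standing fully up, 0.008 m = home. It slides straight down into its collar against about 3.5 N of friction, comes to a firm stop when home, and stays where it is left; it cannot be pulled up past 0. At the start it reads 0 to 0.001.
- pin_socket_head (a point): Centre of the top of that pin's head: a round flat-topped head 15.6 mm across and 3 mm thick, at (+72, +44) mm in the unit's frame, 48 mm above the bench when fully up and 40 mm when home. Moves with the pin.
- pin_opposite (a joint): Push pin of a black plastic push rivet, at the corner diagonally opposite the socket corner; 0 = standing fully up, 0.008 m = home. It slides straight down into its collar against about 3.5 N of friction, comes to a firm stop when home, and stays where it is left; it cannot be pulled up past 0. At the start it reads 0 to 0.001.
- pin_opposite_head (a point): Centre of the top of that pin's head: a round flat-topped head 15.6 mm across and 3 mm thick, at (-72, -44) mm in the unit's frame, 48 mm above the bench when fully up and 40 mm when home. Moves with the pin.
- pin_beside (a joint): Push pin of a black plastic push rivet, at the other corner of the end that carries the socket; 0 = standing fully up, 0.008 m = home. It slides straight down into its collar against about 3.5 N of friction, comes to a firm stop when home, and stays where it is left; it cannot be pulled up past 0. At the start it reads 0 to 0.001.
- pin_beside_head (a point): Centre of the top of that pin's head: a round flat-topped head 15.6 mm across and 3 mm thick, at (+72, -44) mm in the unit's frame, 48 mm above the bench when fully up and 40 mm when home. Moves with the pin.
- pin_last (a joint): Push pin of a black plastic push rivet, at the other corner of the end without a socket; 0 = standing fully up, 0.008 m = home. It slides straight down into its collar against about 3.5 N of friction, comes to a firm stop when home, and stays where it is left; it cannot be pulled up past 0. At the start it reads 0 to 0.001.
- pin_last_head (a point): Centre of the top of that pin's head: a round flat-topped head 15.6 mm across and 3 mm thick, at (-72, +44) mm in the unit's frame, 48 mm above the bench when fully up and 40 mm when home. Moves with the pin.
- scraper: Loose flat dark steel scraper, 123 x 18 x 10 mm, lying about 25 mm off the unit's long side away from the socket (bystander). Origin at its centre underneath.
- oil_cap: Loose black screw cap, 40 mm across, 36 mm high, standing about 25 mm off the end without a socket (bystander). Origin underneath.
- bushing: Loose bronze bushing, 38 mm across, 18 mm high, standing about 18 mm off the unit's other long side (bystander). Origin underneath.

How it is judged:
By the outcome, as a careful person would: the job done as asked, in the order asked, and still so for the second after the job is handed in, with the robot touching nothing.
It also fails if it takes over 45 s, if anything falls off the work surface, if the arm or the gripper's body presses on something with over 40 N, if the wrist force passes 120 N, or if a joint passes its speed limit or range.

## Working session

There is one attempt and no reset: what is moved stays moved. The work goes in short steps, each a Python script; the robot and the scene stay as the last script left them, time stands still between calls to the robot, and variables do not carry over. Pictures are saved under pics/ and viewed, at most 10 in all, crops included, and the job is handed in when it is done.

```bash
mkdir -p pics; cat > h.py <<'E'
import numpy as np, cv2
from station import robot, effector, read_camera, hand_in, nets, telemetry
def K(p):
    f=210/np.tan(np.radians(p["fov_y"])/2); return np.array([[f,0,p["cx"]],[0,f,p["cy"]],[0,0,1]])
def ray(p,uv,z):
    n=cv2.undistortPoints(np.array([[uv]],float),K(p),np.array(p["dist_coeffs"],float))[0,0]
    R=cv2.Rodrigues(np.array(p["rvec"],float))[0]; t=np.array(p["tvec"],float).ravel()
    c=-R.T@t; d=R.T@np.array([n[0],n[1],1]); return c+d*(z-c[2])/d[2]
def proj(p,X):
    return cv2.projectPoints(np.atleast_2d(np.array(X,float)),np.array(p["rvec"],float),np.array(p["tvec"],float),K(p),np.array(p["dist_coeffs"],float))[0][:,0]
PINS={"pin_socket_head":(72,44),"pin_opposite_head":(-72,-44),"pin_beside_head":(72,-44),"pin_last_head":(-72,44)}
E
python3 - <<'E'
from h import *
ims=[]
for c in("top","side"):
    p=read_camera(c); cv2.imwrite(f"pics/{c}0.png",p["image"])
    for n,z in [(k,.048) for k in PINS]+[("socket",.017),("unit",0),("scraper",0),("oil_cap",0),("bushing",0)]:
        for r in nets.place_of(p,n)[:4]: print(c,n,round(r["score"],2),np.round(r["point"],1),np.round(ray(p,r["point"],z),4)[:2])
print(telemetry.read_time_s())
E
```

```text
top pin_socket_head 0.5 [329.2 213.4] [ 0.5652 -0.2665]
top pin_opposite_head 0.56 [272.8 259. ] [ 0.4636 -0.1423]
top pin_beside_head 0.37 [338.2 249.9] [ 0.4847 -0.2859]
top pin_last_head 0.37 [267.3 223.1] [ 0.5421 -0.1293]
top socket 0.87 [344.2 215.8] [ 0.5631 -0.3059]
top unit 0.96 [297.9 237. ] [ 0.514  -0.2007]
top scraper 0.73 [297.6 277.7] [ 0.4208 -0.2003]
top oil_cap 0.6 [239.5 252.5] [ 0.477  -0.0661]
top bushing 0.48 [304.9 189.9] [ 0.6249 -0.2169]
side pin_socket_head 0.56 [291.4 277.1] [ 0.5765 -0.2663]
side pin_opposite_head 0.54 [210.4 225.2] [ 0.4619 -0.1406]
side pin_beside_head 0.49 [263.4 211.9] [ 0.5495 -0.1221]
side pin_beside_head 0.38 [230.4 295.7] [ 0.4868 -0.2879]
side pin_last_head 0.52 [265.3 215. ] [ 0.5519 -0.1299]
side socket 0.86 [283.8 317.4] [ 0.5588 -0.3132]
side scraper 0.71 [193.6 275.8] [ 0.4278 -0.202 ]
side scraper 0.43 [210.3 225.6] [ 0.457  -0.0913]
side oil_cap 0.63 [220.2 214.8] [ 0.4751 -0.0664]
side oil_cap 0.43 [208.5 226.3] [ 0.4538 -0.0926]
side bushing 0.84 [318.1 270.2] [ 0.6249 -0.2185]
1.0
```

View pics/top0.png

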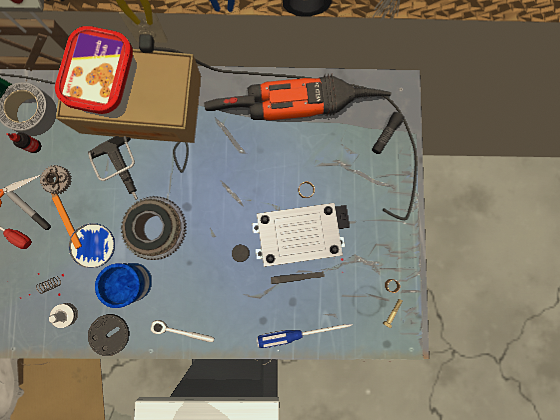

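View pics/side0.png

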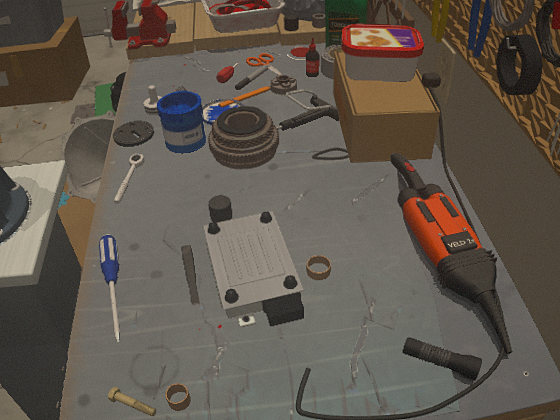

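The top view shows the unit at about (298,237), socket (344,216) at its right end, and pin heads near (333,210), (271,259), (335,248) and (264,219). The side view agrees. Next I fit a rough pose and look from the wrist.

```bash
python3 - <<'E'
from h import *
print(telemetry.read_eef_rot(), telemetry.read_opening())
effector.command_gripper(0.0,10)
j=robot.solve_ik([.514,-.203,.27],[np.pi,0,0]); print(j)
robot.reach([.49,-.203,.27],[np.pi,0,0] )
print(telemetry.read_joints(),telemetry.read_ee_pos(),telemetry.read_opening(),telemetry.read_time_s())
p=read_camera("wrist"); cv2.imwrite("pics/w0.png",p["image"])
for n,z in [(k,.048) for k in PINS]+[("socket",.017)]:
    for r in nets.place_of(p,n)[:4]: print(n,round(r["score"],2),np.round(r["point"],1),np.round(ray(p,r["point"],z),4)[:2])
E
```

```text
[ 3.14158589e+00 -7.18853666e-06  2.82677868e+00] 0.0873876617455268
[-5.78369822e-01  3.84242710e-01  1.56846015e+00 -4.44089210e-16
  1.18888980e+00  9.92426505e-01]
[-6.02342504e-01  3.52624758e-01  1.62123999e+00  2.29343761e-04
  1.16789544e+00  9.67149370e-01] [ 0.49023921 -0.20229613  0.26996035] 0.0003539482279563915 5.5167
pin_socket_head 0.53 [331.  119.7] [ 0.5729 -0.2637]
pin_opposite_head 0.42 [227.4 210.8] [ 0.4618 -0.1375]
pin_beside_head 0.67 [340.4 192.8] [ 0.4853 -0.2796]
pin_last_head 0.67 [212.7 136.7] [ 0.5535 -0.1242]
socket 0.89 [363.9 127.8] [ 0.5632 -0.3113]
```

View pics/w0.png

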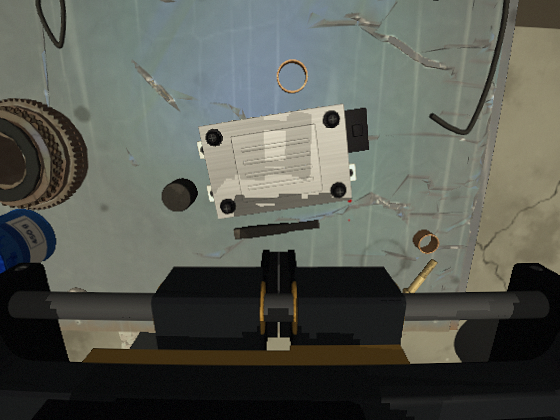

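The wrist view shows four dark heads at about (331,119), (227,207), (338,190) and (214,137), with the socket at (357,130). The closed fingertips are at (279,255). I'll refine the positions with dark blobs and a rigid fit.

```bash
cat >> h.py <<'E'
def fit(W,U):
    W=np.array(W)[:,:2];U=np.array(U)/1000; a,b=W-W.mean(0),U-U.mean(0)
    th=np.arctan2((b[:,0]*a[:,1]-b[:,1]*a[:,0]).sum(),(a*b).sum()); R=np.array([[np.cos(th),-np.sin(th)],[np.sin(th),np.cos(th)]])
    t=W.mean(0)-R@U.mean(0); return th,t,R,W-(U@R.T+t)
def blob(p,uv,h=14):
    u,v=np.round(uv).astype(int); g=cv2.cvtColor(p["image"],cv2.COLOR_BGR2GRAY)[v-h:v+h+1,u-h:u+h+1]
    n,l,s,c=cv2.connectedComponentsWithStats((g<80).astype(np.uint8))
    ok=[i for i in range(1,n) if s[i,4]>25]; i=min(ok,key=lambda i:np.linalg.norm(c[i]-h))
    return c[i]+[u-h,v-h],s[i]
E
python3 - <<'E'
from h import *
for c,g,h in(("wrist",[(331,119),(227,207),(338,190),(214,137)],14),("top",[(333,210),(271,259),(335,248),(264,219)],8),("side",[(291,283),(213,228),(231,296),(265,217)],9)):
    p=read_camera(c); W=[]
    for uv in g:
        m,s=blob(p,uv,h); W.append(ray(p,m,.0465)); print(c,m.round(1),s,W[-1].round(4))
    th,t,R,e=fit(W,list(PINS.values())); print(th,t,(e*1000).round(1).tolist())
    cam=-cv2.Rodrigues(np.array(p["rvec"],float))[0].T@np.array(p["tvec"],float).ravel(); print("cam",cam)
    if c=="wrist":print("tip px",proj(p,telemetry.read_ee_pos()+np.array([0,0,-.008])))
E
```

```text
wrist [330.4 119.1] [  6   6  16  17 225] [ 0.5734 -0.2637  0.0465]
wrist [227.4 205.8] [  7   6  16  15 193] [ 0.4678 -0.138   0.0465]
wrist [337.4 189.6] [  6   6  16  16 194] [ 0.4888 -0.2765  0.0465]
wrist [213.3 137.1] [  5   6  18  17 230] [ 0.5528 -0.1251  0.0465]
-1.421312180895911 [ 0.52072354 -0.20081489] [[-1.5, 1.8], [1.4, -1.8], [0.9, 2.1], [-0.7, -2.0]]
cam [ 0.57281228 -0.20264482  0.42508937]
tip px [[278.65549052 267.89622895]]Traceback (most recent call last):
  File "<stdin>", line 5, in <module>
  File "h.py", line 19, in blob
    ok=[i for i in range(1,n) if s[i,4]>25]; i=min(ok,key=lambda i:np.linalg.norm(c[i]-h))
                                               ~~~^^^^^^^^^^^^^^^^^^^^^^^^^^^^^^^^^^^^^^^^
ValueError: min() iterable argument is empty
```

```bash
cat >> h.py <<'E'
def press(xy):
    robot.move_linear([*xy,.075],speed=.15)
    robot.move_linear([*xy,.058],speed=.06)
    r=robot.move_linear([*xy,.0455],speed=.012,until_force=10)
    print("hit",r,"tip",telemetry.read_ee_pos().round(4)-[0,0,.008],telemetry.read_contact_force().round(1),telemetry.read_time_s())
    robot.move_linear([*xy,.075],speed=.1)
E
python3 - <<'E'
from h import *
p=read_camera("wrist"); W=[ray(p,blob(p,uv)[0],.039) for uv in [(331,119),(227,207),(338,190),(214,137)]]
th,t,R,e=fit(W,list(PINS.values())); print(th,t,(e*1000).round(1).tolist())
X={k:(R@np.array(v)/1000+t).tolist() for k,v in PINS.items()}; print(X)
import json; json.dump(X,open("x.json","w"))
xy=X["pin_socket_head"]
robot.move_linear([*xy,.075],speed=.2)
p=read_camera("wrist"); q=read_camera("side")
cv2.imwrite("pics/a.png",np.hstack([cv2.resize(q["image"][170:330,170:340],(595,560)),]))
cv2.imwrite("pics/b.png",p["image"])
print(proj(q,[[*xy,.067],[*xy,.048]]),telemetry.read_time_s())
E
```

```text
-1.4205372397753846 [ 0.51972953 -0.20079035] [[-0.5, 0.5], [0.3, -0.7], [0.2, 0.6], [-0.1, -0.4]]
{'pin_socket_head': [0.5740117445035725, -0.26539252875401076], 'pin_opposite_head': [0.46544731975405107, -0.13618817248532494], 'pin_beside_head': [0.48700329970381545, -0.2785656276122001], 'pin_last_head': [0.5524557645538082, -0.1230150736271356]}
[[289.3561385  268.22531079]
 [289.59957874 276.81667632]] 7.325
```

View pics/a.png

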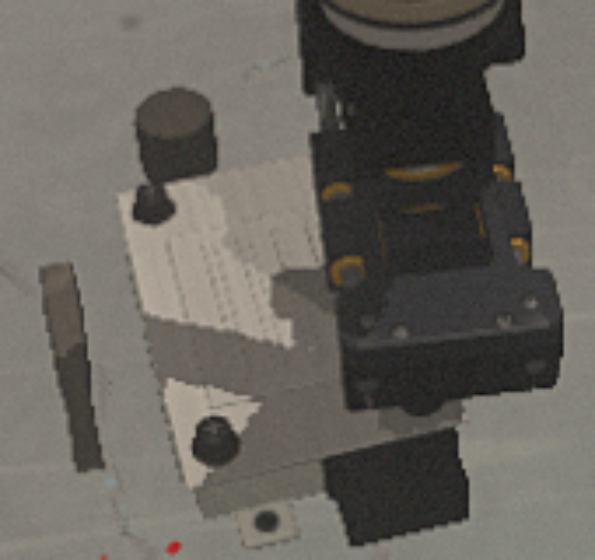

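View pics/b.png

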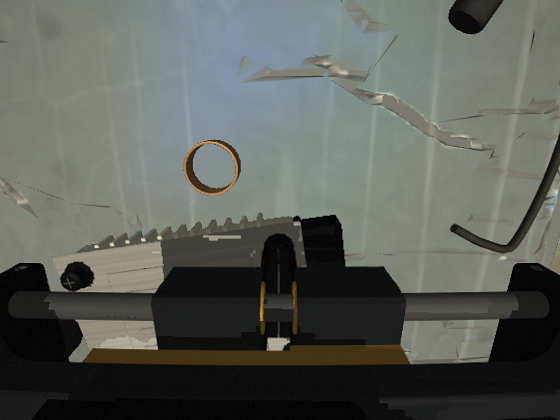

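In the side view the fingers stand over the socket-corner pin, whose collar peeks out below at (290,286). In the wrist view the pin is centred laterally behind the tip at about (279,240). Pressing the first pin.

```bash
python3 - <<'E'
from h import *; import json
X=json.load(open("x.json")); press(X["pin_socket_head"])
E
```

```text
hit True tip [ 0.5751 -0.2658  0.0388] [0.1 0.  4.2] 9.0083
```

```bash
python3 - <<'E'
from h import *; import json
X=json.load(open("x.json"))
o=X["pin_opposite_head"]
robot.move_linear([.50,-.20,.12],speed=.25); robot.move_linear([*o,.075],speed=.25)
q=read_camera("side"); w=read_camera("wrist")
a=cv2.resize(q["image"][195:315,190:320],(650,600)); cv2.imwrite("pics/c.png",a)
print(telemetry.read_ee_pos(),telemetry.read_time_s())
th,t,R,e=fit(list(X.values()),list(PINS.values()))
for k,v in X.items(): print(k,[((proj(q,[*v,z])[0]-[190,195])*5).round() for z in(.048,.040)])
E
```

```text
[ 0.46782419 -0.13808152  0.07499784] 10.6167
pin_socket_head [array([498., 409.]), array([498., 427.])]
pin_opposite_head [array([113., 141.]), array([115., 158.])]
pin_beside_head [array([201., 478.]), array([204., 495.])]
pin_last_head [array([376.,  86.]), array([377., 103.])]
```

View pics/c.png

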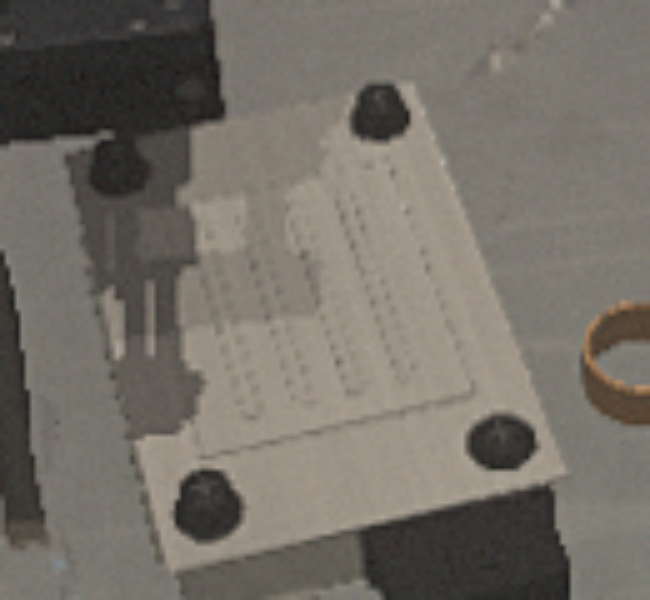

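The socket-corner pin (500,440) now sits visibly lower than the others, by about 20 px, which matches the full 8 mm. The unit has not moved. Pressing the remaining three in order.

```bash
python3 - <<'E'
from h import *; import json
X=json.load(open("x.json"))
for k in("pin_opposite_head","pin_beside_head","pin_last_head"): robot.move_linear([*X[k],.078],speed=.2); robot.pause(.15); print(k,telemetry.read_ee_pos().round(4)); press(X[k])
robot.move_linear([*X["pin_last_head"],.15]); robot.reach([.40,.15,.25],[np.pi,0,0])
q=read_camera("side"); cv2.imwrite("pics/d.png",cv2.resize(q["image"][195:315,190:320],(650,600)))
print(telemetry.read_time_s(),telemetry.read_contact_force())
E
```

```text
pin_opposite_head [ 0.4657 -0.1365  0.0783]
hit True tip [ 0.4656 -0.1362  0.0403] [-0.3  0.3  5.5] 12.5
pin_beside_head [ 0.4864 -0.2768  0.0778]
hit True tip [ 0.4872 -0.2787  0.0404] [-0.8 -0.5  3.8] 15.425
pin_last_head [ 0.5521 -0.1242  0.0779]
hit True tip [ 0.5529 -0.1231  0.0403] [-1.2 -0.1  7.1] 18.4833
20.8417 [0.07269616 0.08000271 0.14906012]
```

View pics/d.png

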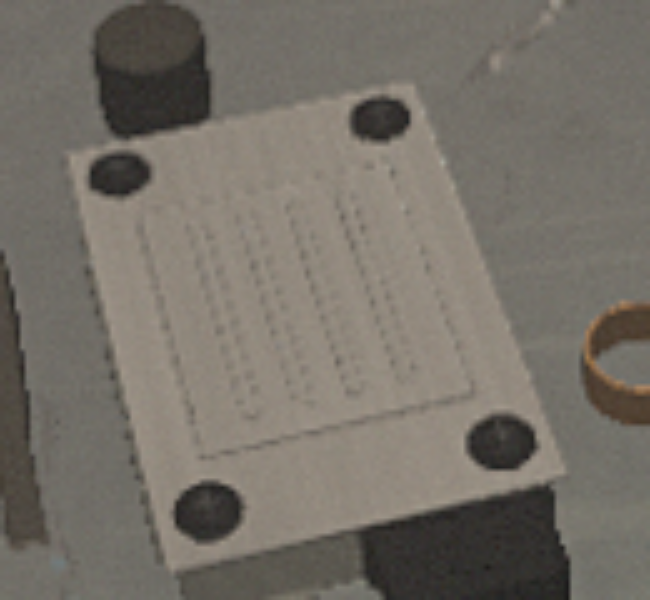

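All four heads now sit low, and neither the unit nor the loose things have moved. Three stops read 0.3 mm above nominal, so I'll give those three a slightly firmer confirming push in the same order.

```bash
python3 - <<'E'
from h import *; import json
X=json.load(open("x.json"))
robot.reach([*X["pin_opposite_head"],.10],[np.pi,0,0])
for k in list(X)[1:]:
    xy=X[k]; robot.move_linear([*xy,.062],speed=.2); robot.pause(.1)
    r=robot.move_linear([*xy,.0455],speed=.015,until_force=15)
    print(k,r,telemetry.read_ee_pos().round(4)-[0,0,.008],telemetry.read_contact_force().round(1)); robot.move_linear([*xy,.065],speed=.1)
robot.move_linear([*xy,.15]); robot.reach([.40,.15,.25],[np.pi,0,0])
p=read_camera("top"); o=cv2.imread("pics/top0.png")
print(telemetry.read_time_s(),[(n,nets.place_of(p,n)[0]["point"]) for n in("unit","scraper","oil_cap","bushing")])
E
```

```text
pin_opposite_head True [ 0.4654 -0.1362  0.0403] [-0.8  0.   6.3]
pin_beside_head True [ 0.4869 -0.2785  0.0403] [1.  0.6 4.6]
pin_last_head True [ 0.5532 -0.1231  0.0401] [-1.3  0.2  6.9]
30.3083 [('unit', [295.1, 237.0]), ('scraper', [297.7, 278.0]), ('oil_cap', [239.4, 252.3]), ('bushing', [303.4, 189.5])]
```

The heads stop at the same height under the firmer push, so the pins are home.

```bash
python3 -c "
from h import *
print(hand_in())"
```

```text
the job is handed in; nothing more can be done
None
```

All four pins are pushed home in the order asked, the unit and the loose things show no movement in the pictures, and the job was handed in at about 30 s.

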